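# Let one cedar ball out of the tipping tube

### The job

Give the drawer dish one fresh cedar ball: bring the blue dish under the open mouth of the tipping tube, then tip the tube by pressing down on its orange mouth pad, a little at a time, and stop as soon as the first ball has come over the rim and dropped into the dish, so that the other two stay in the tube. Press the blue tail pad down to bring the tube fully back to level, and then set the dish with its ball centred on the round cork coaster and let go. Don't let a ball fall onto the worktop, and leave the starch bottle, the green thread spool and the tape measure where they stand.

Things in the scene. Friction and masses are not known exactly. Their poses are not given: they have to be found in the camera images.
- stand: Fixed grey stand, base 96 mm (x) by 52 mm (y), 12 mm high, two cheeks 70 mm apart over their outsides, 105 mm high, at most 20 mm either side of the pivot in y. Origin: middle of its underside on the worktop. The tube runs along its y axis, open mouth towards +y, closed tail towards -y; the tube's pivot, along the stand's x, lies 90 mm above the origin.
- tube (a joint): Tilt of the tube, rad: 0 = level (as at the start, against its stop), grows as the mouth goes down, up to 0.8. A stiff friction hinge: it stays where it is left; a press of about 4 N on a pad moves it.
- mouth_pad (a point): Centre of the upper face of the orange press pad over the mouth; the pad is 44 mm (stand's x) by 34 mm (y), level when the tube is; 55 mm from the pivot towards the mouth and 45 mm above it; it turns with the tube. Press it down to tip the mouth down.
- tail_pad (a point): Centre of the upper face of the blue press pad over the closed tail, same size, 55 mm from the pivot on the tail side and 45 mm above it; turns with the tube. Press it down to bring the tube back.
- rim (a point): Middle of the lower lip of the tube's mouth; axes turn with the tube (+y out of the mouth). Level, it is 62 mm from the pivot and as high. The tube is bent up at both ends, white, slotted roof, clear side bands, 47 mm wide, floor lowest 30 mm below the pivot. Three balls lie in the bend; tipped, they creep in jerks to the rim: the first drops out at 0.3 to 0.45 rad, the second about 0.2 rad later.
- drop_point (a point): Point on the worktop, 80 mm from the stand's origin along its +y: a dish centred here catches the ball, which lands within about 15 mm of it.
- dish: Loose round blue dish, 94 mm across, 30 mm high, wall 4 mm, floor 5 mm thick, about 0.25 kg, with a dark upright wooden grip on its +y side. Origin: centre of its underside. A fixed wire file rack stands behind the work (front at x = 0.58, 165 mm high there), a tall printer at the right (y below -0.5, x above 0.32).
- dish_grip (a point): Grasp point on the dish's wooden grip, 73 mm from the dish's centre along its +y, 33 mm above its underside. The grip is an upright block 14 mm thick (dish's x), from the wall to 88 mm from the centre, top 45 mm above the underside; grasp it from above, fingers closing along the dish's x.
- coaster: Round cork coaster with a grey felt border, 108 mm across, 1.6 mm thick, lying flat and offering no resistance to a dish slid onto it. Origin: its centre, on the worktop.
- ball_1_center (a point): Centre of cedar ball 1 (the first, nearest the mouth): brown wooden ball, 36 mm diameter, about 15 g.
- ball_2_center (a point): Centre of cedar ball 2 (counted from the mouth): brown wooden ball, 36 mm diameter, about 15 g.
- ball_3_center (a point): Centre of cedar ball 3 (counted from the mouth): brown wooden ball, 36 mm diameter, about 15 g.
- starch_bottle: Bystander: small beige starch bottle, brown cap, 38x52x135 mm, standing behind the tube; origin at its underside.
- green_spool: Bystander: green thread spool, 25 mm diameter, 50 mm high, standing; origin at its underside.
- tape_measure: Bystander: yellow tape measure, 33x71x64 mm, standing right of the wire file rack; origin at its underside.

How it is judged:
On the way, in this order (a step that is already met when the one before it is completed fails the run):
1. the dish stands under the mouth, the tube still level (horizontal distance between dish and drop_point below 0.035 m and height (world z) of dish below 0.01 m and value of joint tube below 0.12 rad), for 0.2 s.
2. the first ball lies in the dish and the other two are still in the tube, which is still tipped (horizontal distance between ball_1_center and dish below 0.034 m and height (world z) of ball_1_center below 0.036 m and y of each of ball_2_center, ball_3_center in the frame of rim below 0 m and value of joint tube above 0.12 rad), for 0.2 s.
3. the tube is back level, the ball in the dish (value of joint tube below 0.06 rad and horizontal distance between ball_1_center and dish below 0.034 m and height (world z) of ball_1_center below 0.036 m and y of each of ball_2_center, ball_3_center in the frame of rim below 0 m), for 0.2 s.
At the end, for the whole second after the job is handed in: Ball 1 lies in the dish (inside its wall), balls 2 and 3 are in the tube, the tube is level to 0.06 rad, and the dish stands at rest on the worktop, upright, its centre within 20 mm of the coaster's centre (all of step 3 and horizontal distance between dish and coaster below 0.02 m and height (world z) of dish below 0.005 m and angle between dish's own z axis and vertical below 0.08 rad and linear speed of dish below 0.02 m/s); the robot touches nothing.
It fails at once if a second ball comes out of the tube (y of any of ball_2_center, ball_3_center in the frame of rim above 0.01 m).
It fails at once if the first ball falls onto the worktop beside the dish (height (world z) of ball_1_center below 0.03 m and horizontal distance between ball_1_center and dish above 0.055 m).
It fails at once if a bystander is moved more than 30 mm or knocked over (distance of any of starch_bottle, green_spool, tape_measure from where it was at the start of the episode above 0.03 m or angle between any of starch_bottle, green_spool, tape_measure's own z axis and vertical above 0.5 rad).
It also fails if it takes over 64 s, if anything falls off the work surface, if the arm or the gripper's body presses on something with over 40 N, if the wrist force passes 120 N, or if a joint passes its speed limit or range.

### The arm

A 6-joint arm with a two-finger parallel gripper is mounted at the origin on a cart in front of the work surface, level with it; the furniture and walls round the work are solid. World frame = base frame: x ahead of the robot, y to its left, z up, the work surface at z = 0. Lengths are in m, angles in rad, forces in N, time in s.
With the tool pointing down it reaches from about 0.225 to 0.875 m from the base axis. Payload 3.4 kg.
Tool frame: the origin (TCP) lies at the very end of the fingers, on their centre line; the grasp point (between the pads) lies 19 mm behind it (bot.grasp_offset is the distance from the TCP to the grasp point, in m); z points along the fingers, y is the line along which they close (so a half turn about z gives the same grasp; the last joint's range is limited). The gripper opens to 85 mm and grips with 20 to 120 N. Pads are 22 mm wide; open, the fingers measure 114 mm over their backs; the gripper's body (76 mm by 85 mm) begins 54 mm behind the grasp point. The pads swing forward as they close: fully open they stand 13 mm farther back than shut.
Start: joints at [0.984, 0.276, 1.505, -0, 1.361, -0.121], TCP at [0.258, 0.514, 0.231] pointing down, gripper open.
Joint ranges: [-2.89, 2.89], [-0.75, 2.08], [0.22, 2.7], [-1.18, 4.32], [0.11, 2.71], [-2.7, 2.7]. Speed limits (rad/s): [2.57, 2.57, 3.14, 3.14, 3.14, 3.14].

### API

Orientations are given as a rotation vector (axis times angle).
In Python, from rig import status, eyes, order, bot gives the robot as it stands.
- The arm moves only by the tool carry_out, never from a script. Its argument "plan" is a list of rows, each a list of 7 numbers: the turn, a rotation vector about the world's x, y, z in rad, then the shift along the world's x, y, z in m, then the closure, from -1 (fully open) to 1 (shut). In form: [[wx, wy, wz, dx, dy, dz, claw], ...]. A call has 1 to 5 rows; each row shifts and turns the commanded pose from where the row before left it; what a row does not reach is not made up. A row lasts 1/8 s, in which the tool goes at most 62.5 mm and 10.7 degrees, less where a joint would pass 70% of its speed; a pose out of reach is approached as far as the arm can. A call with a gripper value outside its range is refused whole. The fingers move at their own pace and stop on an object; "newtons" is the grip in N (left out, the last holds). Time passes only in rows, so rows that do not move let the fingers close. It gives the time, the measured TCP pose, the force, the opening and the grip force at its end, in the units of the state.
- status.get_obs(): the state, without advancing time (a new reading comes with each control period).
- eyes.snapshot(name): name is "scene" or "top" or "wrist"; returns (picture, depth): 384x512x3 uint8, red, green, blue; 384x512 float32, m along the optical axis (not along the pixel's ray), 0 where there is no reading.
- eyes.camera_params(name): a dict with "fx", "fy", "cx", "cy" (pixels), "view" (4x4, takes a point from world to camera coordinates). Camera axes: x right, y up, looking along -z (the intrinsics and any distortion apply to the point x, -y, -z); pixel columns grow to the right and rows downward; lengths in m; the calibration is good to about 2 mm. A picture is of the moment at which its call begins: read the wrist's pose just before it. camera_params takes no time and is no camera call; for the wrist camera it gives the pose at the moment of the call.
- order.close_job(): hands the job in; it is judged then, once.
The state is a dict: "clock": time; "joints": joint angles; "joint_vel": joint speeds; "tau": joint torques, N m; "eef_pos": TCP position; "tcp_rot": TCP orientation; "wrist_force": force on the tool from outside, world axes, zero at the start; "wrist_torque": the same for the moment, N m; "finger_gap": finger opening in m; "gripper_force": force on a finger pad.
Only numpy, scipy, OpenCV 4.12 (cv2) and the standard library are available. Lean on these libraries where they do the work, as an engineer would, in place of code of your own. Each camera call takes 0.05 s, during which the arm holds its last target. There are 200 camera calls.

## Working session

There is one attempt and no reset: what is moved stays moved. The work goes in short steps, Python scripts to look and compute and a tool call to move; the robot and the scene stay as the last step left them, time stands still between calls to the robot, and variables do not carry over. Pictures are saved under pics/ and viewed, at most 10 in all, crops included, and the job is handed in when it is done.

Besides the shell and the picture viewer there is one more tool, called after "Call:" by a JSON object that holds its "method" and its "body", one argument or row to a line. carry_out: Moves the arm, as the interface text tells. Its arguments: {"type":"object","properties":{"plan":{"type":"array"},"newtons":{"type":"number"}},"required":["plan"]}

```bash
ls; mkdir -p pics
cat > h.py <<'E'
import numpy as np, cv2
from rig import status, eyes, order, bot
def snap(n):
    p=eyes.camera_params(n); im,d=eyes.snapshot(n); return im,d,p
def pts(d,p):
    v,u=np.mgrid[:d.shape[0],:d.shape[1]]
    c=np.stack([(u-p['cx'])/p['fx']*d,-(v-p['cy'])/p['fy']*d,-d,np.ones_like(d)],-1)
    return (c@np.linalg.inv(np.array(p['view'])).T)[...,:3]
def save(n,im): cv2.imwrite('pics/'+n,cv2.cvtColor(im,cv2.COLOR_RGB2BGR))
E
python3 - <<'E'
from h import *
for n in('scene','top'):
    im,d,p=snap(n); np.savez(n,im=im,d=d,P=pts(d,p)); save(n+'0.png',im); print(n,{k:(np.round(v,3).tolist()) for k,v in p.items() if k!='x'})
print(status.get_obs())
E
```

```text
pics
scene {'fx': 357.667, 'fy': 357.667, 'cx': 251.386, 'cy': 188.674, 'view': [[0.968, -0.251, -0.02, -0.507], [0.176, 0.618, 0.766, -0.241], [-0.18, -0.745, 0.642, -0.958], [0.0, 0.0, 0.0, 1.0]]}
top {'fx': 495.387, 'fy': 495.387, 'cx': 257.586, 'cy': 187.921, 'view': [[-0.027, -1.0, 0.01, 0.064], [0.999, -0.027, 0.043, -0.548], [-0.043, 0.011, 0.999, -1.552], [0.0, 0.0, 0.0, 1.0]]}
{'clock': 0.1, 'joints': array([ 9.83972883e-01,  2.76512904e-01,  1.50598179e+00, -3.48413408e-06,
        1.36069760e+00, -1.20989828e-01]), 'joint_vel': array([-0.00047116, -0.00115464, -0.00367121, -0.00367858, -0.00090755,
       -0.00073341]), 'tau': array([ 1.07763488e-03, -4.17697906e+01, -2.46405011e+01, -3.66622153e-04,
        5.79109619e-03,  1.09235224e-06]), 'eef_pos': array([0.2580163 , 0.51334715, 0.23054682]), 'tcp_rot': array([-7.25003029e-01, -3.05622423e+00,  2.35841972e-03]), 'wrist_force': array([ 0.58494956, -0.24008142, -0.23892758]), 'wrist_torque': array([ 0.00927367,  0.02225652, -0.01574848]), 'gripper_force': 0.0, 'finger_gap': 0.0848893934246693}
```

View pics/scene0.png

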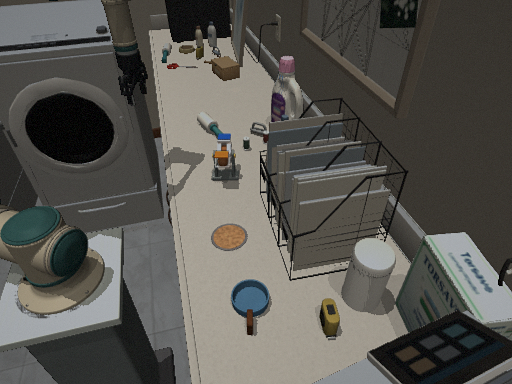

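View pics/top0.png

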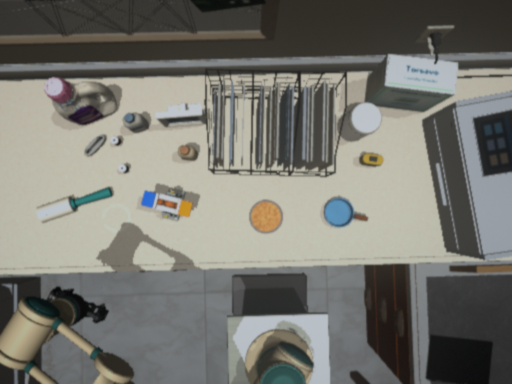

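The scene shows the tube (orange mouth pad towards the camera, −y). In the top view the blue tail pad is near (150,199), the orange pad (184,209), coaster (266,217), dish (338,212) with its grip to the right (360,217), and tape measure (371,159).

Run:
```python
from h import *
z=np.load('top.npz'); im,d,P=z['im'],z['d'],z['P']
hsv=cv2.cvtColor(im,cv2.COLOR_RGB2HSV); H,S,V=cv2.split(hsv)
def roi(m,x0,y0,x1,y1):
    r=np.zeros_like(m,bool); r[y0:y1,x0:x1]=m[y0:y1,x0:x1]; return r
def rep(n,m,zlo=-1,zhi=1):
    m=m&(P[...,2]>zlo)&(P[...,2]<zhi); q=P[m]; v,u=np.nonzero(m)
    r=cv2.minAreaRect((q[:,:2]*1000).astype(np.float32))
    print(n,m.sum(),'px',u.mean().round(1),v.mean().round(1),'mean',q.mean(0).round(4),'med z',np.median(q[:,2]).round(4),'mid',((q.min(0)+q.max(0))/2).round(4),'rect',np.round(r[0],1),np.round(r[1],1),round(r[2],1), 'circ',np.round(cv2.minEnclosingCircle((q[:,:2]*1000).astype(np.float32)),1) if 0 else '')
    return q
blue=(S>120)&(H>95)&(H<125)
org=(S>140)&(H>8)&(H<24)
q1=rep('tail',roi(blue,135,180,165,220),.1,.2)
q2=rep('mouth',roi(org,165,190,200,225),.1,.2)
rep('coaster',roi((H>5)&(H<25)&(S>80),245,195,290,240))
rep('dish',roi(blue,315,190,362,235),.0,.1)
rep('dish rim',roi(blue,315,190,362,235),.02,.1)
rep('grip',roi((H<20)&(S>60)&(V<170),348,205,375,228),.015,.08)
rep('spool',roi((H>40)&(H<90)&(S>60),90,100,215,185))
for r in range(185,235,6): print([int(1000*x) for x in P[r,345:375:3,2]], [int(x) for x in H[r,345:375:3]])
rep('cap',roi((S>60)&(H<25),175,140,200,165),.03)
print(P[168,123],P[121,133],P[140,116])
```

```text
tail 155 px 148.0 198.6 mean [0.5213 0.3693 0.1345] med z 0.1343 mid [0.5217 0.3698 0.1341] rect [521.2 369.9] [33.6 41.4] 76.7 circ 
mouth 158 px 184.5 208.0 mean [0.4914 0.2646 0.134 ] med z 0.1349 mid [0.4913 0.2811 0.1208] rect [497.  283.5] [72.9 42.1] 74.1 circ 
coaster 704 px 265.5 216.2 mean [0.4592 0.0269 0.0012] med z 0.0011 mid [0.4584 0.0267 0.0005] rect [459.9  26.8] [92.1 92. ] 43.7 circ 
dish 424 px 337.2 211.7 mean [ 0.4672 -0.2005  0.0053] med z 0.0053 mid [ 0.4678 -0.2011  0.007 ] rect [ 467.  -200.6] [73.7 72.7] 62.2 circ <stdin>:9: RuntimeWarning: Mean of empty slice.
  ret = ret.dtype.type(ret / rcount)
  ret = um.true_divide(
  return _methods._mean(a, axis=axis, dtype=dtype,
Traceback (most recent call last):
ValueError: zero-size array to reduction operation minimum which has no identity
```

Run:
```python
from h import *
z=np.load('top.npz'); im,d,P=z['im'],z['d'],z['P']
hsv=cv2.cvtColor(im,cv2.COLOR_RGB2HSV); H,S,V=cv2.split(hsv)
o=np.array
for r in range(204,230,3): print(r,[int(1000*x) for x in P[r,316:374:2,2]])
print([tuple(int(x) for x in hsv[216,c]) for c in range(350,372,2)])
def roi(m,x0,y0,x1,y1):
    r=np.zeros_like(m,bool); r[y0:y1,x0:x1]=m[y0:y1,x0:x1]; return r
m=roi((P[...,2]>.022)&(P[...,2]<.06),318,190,375,235); q=P[m]; print('walls+grip',len(q))
c=o([.467,-.2006]); r=np.linalg.norm(q[:,:2]-c,axis=1)
w=q[r<.052]; g=q[r>.056]; print('wall',w.mean(0),cv2.minEnclosingCircle((w[:,:2]*1000).astype(np.float32)),'grip',g.mean(0),len(g),g.max(0),g.min(0), cv2.minAreaRect((g[:,:2]*1000).astype(np.float32)))
m=roi((H>5)&(H<25)&(S>140),165,190,200,225)&(P[...,2]>.125)
# largest component for the pad
n,l,st,ce=cv2.connectedComponentsWithStats(m.astype(np.uint8)); k=1+st[1:,4].argmax(); q=P[l==k]
print('mouth',len(q),q.mean(0),cv2.minAreaRect((q[:,:2]*1000).astype(np.float32)))
for n,(u,v) in dict(spool=(123,168),a=(133,121),b=(116,140),starch=(187,152),tape=(371,159)).items(): print(n,P[v,u].round(3),hsv[v,u],im[v,u])
```

```text
204 [-4, -7, 2, 1, 7, 25, 1, 7, 0, 3, 5, 5, 3, 5, 2, 9, 5, 1573, -5, 9, 8, 5, 1, -1, 3, -2, 0, 0, -1]
207 [-1, 0, 4, 3, 14, 28, 10, 5, 8, 11, 3, 4, 5, 4, 1573, 6, 3, 10, 26, -1, -1, 1, -4, -7, 4, 3, 2, 2, -2]
210 [1, -3, 0, 6, 26, 11, 1, 1, 0, 6, 7, 4, 8, 7, 1, 8, 7, 0, 20, -2, 3, -4, -1, -1, -2, 0, -2, -2, 6]
213 [2, -2, 5, 2, 24, 0, 11, 4, 8, 8, 3, 5, 3, 0, 7, 1, 4, 7, 22, 0, 0, 0, 0, 2, -2, -4, 0, -1, -1]
216 [3, -3, -2, 0, 14, 2, 6, 5, 0, 8, 8, 6, 1, 3, 7, 3, 3, 4, 29, 43, 44, 44, 43, 42, 45, 43, -1, 3, -2]
219 [1, 0, -6, 0, 0, 29, 5, 8, 10, 3, 7, 3, 12, 5, 3, 4, 3, 15, 27, -3, 5, -1, 28, 39, 43, 44, 1, 0, 2]
222 [6, 1, 3, 0, 1, -2, 19, 4, 4, 8, 8, 5, 0, 3, 10, 0, 29, 6, 4, 5, -1, 5, 5, 3, 3, 0, -1, -1, -1]
225 [3, 0, -3, 2, -5, -3, -2, -3, 33, 33, 15, 24, 13, 31, 27, 29, 4, 0, -2, -1, -2, -3, -5, -2, 4, 5, -6, -1, 0]
228 [0, 3, -3, 4, -1, -2, 2, 0, 2, -4, 3, 0, 2, -9, -6, 4, -2, 1, 0, -3, 0, 1, 0, 0, -4, -3, -1, 0, 0]
[(103, 95, 102), (102, 72, 88), (165, 7, 73), (11, 123, 104), (11, 124, 109), (11, 117, 109), (11, 103, 109), (13, 83, 108), (18, 47, 147), (27, 25, 182), (30, 21, 191)]
walls+grip 207
wall [ 0.46660388 -0.20683162  0.02962592] ((466.71002197265625, -203.44859313964844), 48.56023025512695) grip [ 0.44871649 -0.27027588  0.04343807] 52 [ 0.45886139 -0.25300617  0.05203433] [ 0.43929558 -0.28580078  0.02364049] ((449.2622985839844, -270.4349365234375), (32.30012893676758, 14.220547676086426), 75.23774719238281)
mouth 154 [0.49095683 0.26200653 0.14437304] ((477.04376220703125, 174.92160034179688), (211.03030395507812, 44.215614318847656), 80.77323913574219)
spool [0.62  0.463 0.047] [105  16 191] [179 185 191]
a [0.75 0.41 0.13] [30 13 81] [81 81 77]
b [0.707 0.483 0.048] [106  17 199] [186 192 199]
starch [0.655 0.254 0.13 ] [ 13 105 122] [122  94  72]
tape [ 0.627 -0.3    0.061] [23 28 72] [72 70 64]
```

Measured positions, with sizes and heights matching those given: dish (0.467,−0.2015), dish +y at −105°, grip (0.4485,−0.272). Pads 110 mm apart at z 0.134, pivot (0.506,0.317), drop point (0.484,0.240), coaster (0.4595,0.0268). Moving to above the grip.

Call:
{"method": "carry_out", "body": {
  "plan": [
    [0,0,-0.091,0.012,-0.052,0,-1],
    [0,0,-0.091,0.012,-0.052,0,-1],
    [0,0,-0.091,0.012,-0.052,0,-1],
    [0,0,-0.091,0.012,-0.052,0,-1],
    [0,0,-0.091,0.012,-0.052,0,-1]
  ],
  "newtons": 40
}}

```text
clock: 0.72
eef_pos: [0.3182, 0.252, 0.2311]
tcp_rot: [1.399, 2.813, -0.0]
wrist_force: [0.7, 0.3, -0.1]
finger_gap: 0.0856
gripper_force: 0.0
```

Call:
{"method": "carry_out", "body": {
  "plan": [
    [0,0,-0.091,0.012,-0.052,0,-1],
    [0,0,-0.091,0.012,-0.052,0,-1],
    [0,0,-0.091,0.012,-0.052,0,-1],
    [0,0,-0.091,0.012,-0.052,0,-1],
    [0,0,-0.091,0.012,-0.052,0,-1]
  ]
}}

```text
clock: 1.35
eef_pos: [0.3782, -0.0079, 0.2312]
tcp_rot: [1.998, 2.424, 0.001]
wrist_force: [0.9, -0.2, 1.4]
finger_gap: 0.0853
gripper_force: 0.0
```

Call:
{"method": "carry_out", "body": {
  "plan": [
    [0,0,-0.091,0.014,-0.053,-0.025,-1],
    [0,0,-0.091,0.014,-0.053,-0.025,-1],
    [0,0,-0.091,0.014,-0.053,-0.025,-1],
    [0,0,-0.091,0.014,-0.053,-0.025,-1],
    [0,0,-0.091,0.015,-0.053,-0.025,-1]
  ]
}}

```text
clock: 1.98
eef_pos: [0.4492, -0.273, 0.1052]
tcp_rot: [-2.494, -1.91, -0.0]
wrist_force: [1.0, 1.1, -0.1]
finger_gap: 0.0853
gripper_force: 0.0
```

Call:
{"method": "carry_out", "body": {
  "plan": [
    [0,0,0,0,0,-0.03,-1],
    [0,0,0,0,0,-0.03,-1],
    [0,0,0,0,0,-0.028,-1],
    [0,0,0,0,0,0,-1],
    [0,0,0,0,0,0,1]
  ]
}}

```text
clock: 2.6
eef_pos: [0.4498, -0.2715, 0.0189]
tcp_rot: [2.49, 1.914, 0.0]
wrist_force: [0.4, 1.0, 0.8]
finger_gap: 0.0702
gripper_force: 0.0
```

Call:
{"method": "carry_out", "body": {
  "plan": [
    [0,0,0,0,0,0,1],
    [0,0,0,0,0,0,1],
    [0,0,0,0,0,0,1],
    [0,0,0,0,0,0,1],
    [0,0,0,0,0,0,1]
  ]
}}

```text
clock: 3.22
eef_pos: [0.4496, -0.2715, 0.0191]
tcp_rot: [2.49, 1.914, 0.0]
wrist_force: [-1.4, -0.3, 5.7]
finger_gap: 0.0133
gripper_force: 40.2
```

Run:
```python
from h import *
print(status.get_obs())
im,d,p=snap('top'); save('top1.png',im)
im,d,p=snap('wrist'); save('w1.png',im)
```

```text
{'clock': 3.225, 'joints': array([-6.75765041e-01,  4.11799366e-01,  1.90546999e+00, -2.32412085e-05,
        8.23191570e-01, -4.15792945e-01]), 'joint_vel': array([0.00070833, 0.0019506 , 0.00070944, 0.00173363, 0.00011814,
       0.00070982]), 'tau': array([ 1.35404686e-02, -3.85810804e+01, -1.55563974e+01,  4.72703367e-02,
       -3.38856596e-01,  1.72267013e-03]), 'eef_pos': array([ 0.44956542, -0.27146769,  0.0190701 ]), 'tcp_rot': array([2.48975472e+00, 1.91410391e+00, 3.95751478e-04]), 'wrist_force': array([-1.35949357, -0.30353837,  5.73087467]), 'wrist_torque': array([ 0.02694336,  0.17572661, -0.01666645]), 'gripper_force': 40.23579239845276, 'finger_gap': 0.013255506838081053}
```

Call:
{"method": "carry_out", "body": {
  "plan": [
    [0,0,0,0,0,0.012,1],
    [0,0,0,0,0.02,0.006,1],
    [0,0,0,0.002,0.04,0,1],
    [0,0,0,0.002,0.045,0,1],
    [0,0,0,0.002,0.045,0,1]
  ]
}}

```text
clock: 3.95
eef_pos: [0.4544, -0.1187, 0.0365]
tcp_rot: [-2.49, -1.914, -0.0]
wrist_force: [1.0, -0.2, -2.2]
finger_gap: 0.0132
gripper_force: 39.1
```

Call:
{"method": "carry_out", "body": {
  "plan": [
    [0,0,0,0.002,0.045,0,1],
    [0,0,0,0.002,0.045,0,1],
    [0,0,0,0.002,0.045,0,1],
    [0,0,0,0.002,0.045,0,1],
    [0,0,0,0.002,0.04,0,1]
  ]
}}

```text
clock: 4.58
eef_pos: [0.4637, 0.1013, 0.0365]
tcp_rot: [-2.489, -1.915, 0.001]
wrist_force: [0.5, -0.4, -1.5]
finger_gap: 0.0129
gripper_force: 39.2
```

Run:
```python
from h import *
o=status.get_obs(); print(o['eef_pos'],o['finger_gap'],o['wrist_force'])
im,d,p=snap('top'); im2,_,_=snap('scene')
save('both1.png',np.vstack([im[120:300,100:412],im2[100:280,120:432]]))
```

```text
[0.46372335 0.10129951 0.03647923] 0.012887500477329469 [ 0.50049778 -0.39175439 -1.50106233]
```

View pics/both1.png

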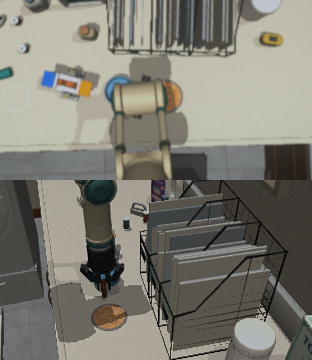

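The crop shows the dish held on its grip, about 70 mm short of the tube's mouth. Continuing slowly, then setting it down.

Call:
{"method": "carry_out", "body": {
  "plan": [
    [0,0,0,0.001,0.03,0,1],
    [0,0,0,0.001,0.024,0,1],
    [0,0,0,0,0.012,-0.006,1],
    [0,0,0,0,0,-0.008,1],
    [0,0,0,0,0,-0.003,1]
  ]
}}

```text
clock: 5.3
eef_pos: [0.466, 0.164, 0.019]
tcp_rot: [-2.49, -1.914, 0.004]
wrist_force: [-5.8, 0.4, 23.9]
finger_gap: 0.0131
gripper_force: 43.0
```

Call:
{"method": "carry_out", "body": {
  "plan": [
    [0,0,0,0,0,0,-0.3],
    [0,0,0,0,0,0,-0.3],
    [0,0,0,0,0,0,-0.3],
    [0,0,0,0,0,0.03,-0.3],
    [0,0,0,0,0,0.05,-0.3]
  ]
}}

```text
clock: 5.92
eef_pos: [0.466, 0.1643, 0.0988]
tcp_rot: [-2.49, -1.913, 0.006]
wrist_force: [0.2, 0.8, 0.3]
finger_gap: 0.0556
gripper_force: 0.0
```

Call:
{"method": "carry_out", "body": {
  "plan": [
    [0,0,0,0,0,0.05,1],
    [0,0,0,0,-0.06,0.04,1],
    [0,0,0,0,-0.06,0.0,1],
    [0,0,0,0,-0.02,0,1]
  ]
}}

```text
clock: 6.42
eef_pos: [0.4674, 0.0301, 0.1848]
tcp_rot: [2.491, 1.91, 0.001]
wrist_force: [-0.0, -0.2, 0.7]
finger_gap: -0.0
gripper_force: 0.0
```

```bash
cat > dish.py <<'E'
from h import *
im,d,p=snap('top'); P=pts(d,p)
hsv=cv2.cvtColor(im,cv2.COLOR_RGB2HSV); H,S,V=cv2.split(hsv); f=lambda q:cv2.minAreaRect((q[:,:2]*1000).astype(np.float32))
b=(S>120)&(H>95)&(H<125)
m=b&(P[...,2]<.02)&(P[...,2]>-.01)&(P[...,1]<.4)&(P[...,1]>-.35)&(P[...,0]>.35)&(P[...,0]<.58)
n,l,st,ce=cv2.connectedComponentsWithStats(m.astype(np.uint8)); k=1+st[1:,4].argmax(); q=P[l==k]
c=q.mean(0); print('floor',len(q),c,f(q))
r=np.linalg.norm(P[...,:2]-c[:2],axis=-1)
w=P[(P[...,2]>.02)&(P[...,2]<.04)&(r<.053)]; print('wall',len(w),cv2.minEnclosingCircle((w[:,:2]*1000).astype(np.float32)))
g=P[(P[...,2]>.036)&(P[...,2]<.052)&(r<.095)&(r>.055)&(H<20)]
if len(g): print('grip',len(g),g.mean(0),f(g))
E
python3 dish.py
python3 - <<'E'
from h import *
im,d,p=snap('top'); im2,d2,p2=snap('scene')
save('both2.png',np.vstack([cv2.resize(im[170:260,110:266],None,fx=3,fy=3),cv2.resize(im2[110:200,160:316],None,fx=3,fy=3)]))
o=status.get_obs(); print(o['eef_pos'],o['finger_gap'],o['wrist_force'])
E
```

```text
floor 404 [0.4814266  0.22770811 0.00451257] ((481.7586364746094, 226.0677032470703), (62.771732330322266, 77.74578857421875), 68.54388427734375)
wall 117 ((483.7148132324219, 228.1800537109375), 50.1725959777832)
grip 38 [0.46502575 0.16142038 0.04387445] ((465.37823486328125, 161.04014587402344), (25.195241928100586, 13.76046371459961), 76.93477630615234)
[0.46720049 0.03208721 0.18406111] 0.00013918044098426915 [ 0.19763086 -0.43168821 -0.67047086]
```

View pics/both2.png

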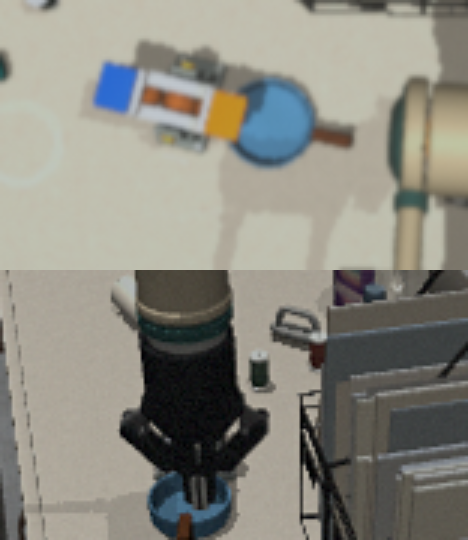

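Run:
```python
from h import *
from scipy.optimize import least_squares
im,d,p=snap('top'); P=pts(d,p); H,S,V=cv2.split(cv2.cvtColor(im,cv2.COLOR_RGB2HSV))
r=np.linalg.norm(P[...,:2]-np.array([.4835,.232]),axis=-1)
w=P[(P[...,2]>.024)&(P[...,2]<.036)&(r<.053)&(r>.035)&(S>60)]
s=least_squares(lambda c:np.hypot(*(w[:,:2]-c).T)-.045,[.4835,.232],loss='soft_l1',f_scale=.003); print(len(w),s.x,np.abs(s.fun).mean())
```

```text
67 [0.48450913 0.23380476] 0.0012119095934100983
```

Dish at (0.4845,0.2338), 6 mm from the drop point: good, and the tube is level. Now above the mouth pad.

Call:
{"method": "carry_out", "body": {
  "plan": [
    [0,0,0,0.005,0.055,-0.007,1],
    [0,0,0,0.005,0.055,-0.007,1],
    [0,0,0,0.005,0.055,-0.007,1],
    [0,0,0,0.005,0.054,-0.007,1],
    [0,0,0,0,0,-0.006,1]
  ]
}}

```text
clock: 7.25
eef_pos: [0.4868, 0.2567, 0.1493]
tcp_rot: [-2.484, -1.922, -0.002]
wrist_force: [-0.9, -0.5, 0.3]
finger_gap: 0.0002
gripper_force: 0.0
```

Call:
{"method": "carry_out", "body": {
  "plan": [
    [0,0,0,0,0,0,1],
    [0,0,0,0,0,-0.008,1],
    [0,0,0,0,0,-0.005,1],
    [0,0,0,0,0,-0.003,1]
  ]
}}

```text
clock: 7.75
eef_pos: [0.4869, 0.2502, 0.134]
tcp_rot: [2.491, 1.913, -0.003]
wrist_force: [-1.5, -4.6, 6.4]
finger_gap: 0.0002
gripper_force: 3.4
```

Call:
{"method": "carry_out", "body": {
  "plan": [
    [0,0,0,0,0,-0.003,1],
    [0,0,0,0,0,-0.003,1],
    [0,0,0,0,0,-0.003,1],
    [0,0,0,0,0,-0.002,1],
    [0,0,0,0,0,0,1]
  ]
}}

```text
clock: 8.38
eef_pos: [0.4868, 0.2488, 0.1236]
tcp_rot: [2.488, 1.913, -0.006]
wrist_force: [-1.6, -5.6, 6.6]
finger_gap: 0.0
gripper_force: 3.5
```

```bash
cat > look.py <<'E'
from h import *
import sys
im,d,p=snap('top'); P=pts(d,p); H,S,V=cv2.split(cv2.cvtColor(im,cv2.COLOR_RGB2HSV))
dirv=np.array([-.274,-.962]); rel=P[...,:2]-np.array([.5061,.3166]); s=rel@dirv; t=rel@np.array([.962,-.274])
m=(S>120)&(H>95)&(H<125)&(P[...,2]>.1)&(abs(t)<.03)&(s<0)
q=P[m]; ss=s[m]; 
if m.sum()>30:
    a=np.polyfit(ss,q[:,2],1); print('tail',m.sum(),'s',ss.mean(),'z',q[:,2].mean(),'tilt from centre',np.arctan2(q[:,2].mean()-.09,-ss.mean())-np.arctan2(45,55))
r=np.hypot(s-.0745,t); b=(H<22)&(S>70)&(r<.047)&(P[...,2]>.01)&(P[...,2]<.06)
print('ball px in dish',b.sum(),P[b].mean(0) if b.sum() else '', 'dish px visible',((r<.043)&(P[...,2]<.03)).sum())
im2,d2,p2=snap('scene'); P2=pts(d2,p2); H2,S2,_=cv2.split(cv2.cvtColor(im2,cv2.COLOR_RGB2HSV))
rel=P2[...,:2]-np.array([.5061,.3166]); s2=rel@dirv; t2=rel@np.array([.962,-.274])
b=(H2<22)&(S2>70)&(np.hypot(s2-.0745,t2)<.047)&(P2[...,2]>.01)&(P2[...,2]<.06)
print('scene ball px',b.sum(),P2[b].mean(0) if b.sum() else '')
o=status.get_obs(); print(o['clock'],o['eef_pos'],o['wrist_force'])
if len(sys.argv)>1: save(sys.argv[1],np.vstack([cv2.resize(im[170:260,110:266],None,fx=3,fy=3),cv2.resize(im2[110:200,160:316],None,fx=3,fy=3)]))
E
python3 look.py l1.png
```

```text
tail 60 s -0.04961419156996205 z 0.14436558074525932 tilt from centre 0.14533220936234093
ball px in dish 0  dish px visible 195
scene ball px 0 
8.475 [0.48682712 0.24891116 0.12362811] [-1.56379916 -6.60387502  6.65217602]
```

View pics/l1.png

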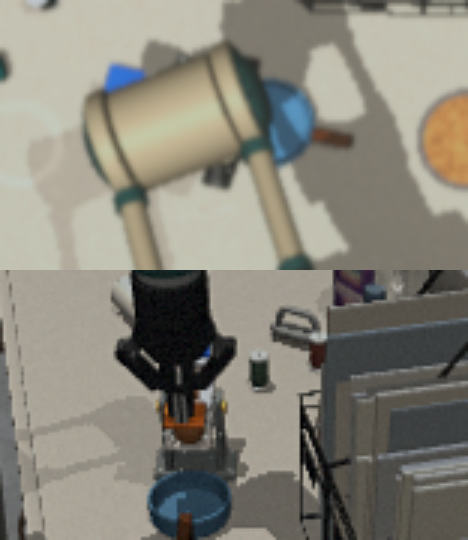

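The arm hides most of the tube from above, but the scene view shows dish and mouth clearly. Ball 1 sits in the mouth, below the orange pad, and the dish is still empty. Pressing on in small steps.

Call:
{"method": "carry_out", "body": {
  "plan": [
    [0,0,0,0,0,-0.0015,1],
    [0,0,0,0,0,0,1],
    [0,0,0,0,0,-0.0015,1],
    [0,0,0,0,0,0,1],
    [0,0,0,0,0,0,1]
  ]
}}

```text
clock: 9.1
eef_pos: [0.4866, 0.2484, 0.1206]
tcp_rot: [2.487, 1.913, -0.007]
wrist_force: [-2.3, -7.9, 6.8]
finger_gap: -0.0
gripper_force: 4.1
```

```bash
python3 look.py
```

```text
tail 54 s -0.04800072124964318 z 0.14754339903490643 tilt from centre 0.1898375949216542
ball px in dish 0  dish px visible 192
scene ball px 0 
9.2 [0.48662429 0.24835212 0.12063334] [-1.9077337  -7.43098641  6.63479336]
```

Call:
{"method": "carry_out", "body": {
  "plan": [
    [0,0,0,0,0,-0.001,1],
    [0,0,0,0,0,0,1],
    [0,0,0,0,0,0,1],
    [0,0,0,0,0,0,1],
    [0,0,0,0,0,0,1]
  ]
}}

```text
clock: 9.82
eef_pos: [0.4866, 0.2483, 0.1196]
tcp_rot: [2.487, 1.913, -0.007]
wrist_force: [-1.7, -7.6, 7.0]
finger_gap: -0.0006
gripper_force: 4.2
```

```bash
python3 look.py
```

```text
tail 54 s -0.047274919134225435 z 0.1478151933744497 tilt from centre 0.19963183832606357
ball px in dish 0  dish px visible 192
scene ball px 0 
9.925 [0.48659819 0.24835942 0.11961958] [-1.64595718 -7.79413198  5.76117657]
```

Call:
{"method": "carry_out", "body": {
  "plan": [
    [0,0,0,0,-0.001,-0.001,1],
    [0,0,0,0,0,0,1],
    [0,0,0,0,0,0,1],
    [0,0,0,0,0,0,1]
  ]
}}

```text
clock: 10.42
eef_pos: [0.4865, 0.2478, 0.1185]
tcp_rot: [2.488, 1.913, -0.007]
wrist_force: [-2.6, -6.3, 5.8]
finger_gap: 0.0004
gripper_force: 3.6
```

```bash
python3 look.py
```

```text
tail 54 s -0.0457318097910291 z 0.14816026051778983 tilt from centre 0.21873131895001785
ball px in dish 0  dish px visible 181
scene ball px 0 
10.525 [0.48648181 0.2478119  0.11847638] [-2.94763071 -6.11191248  5.47737001]
```

Call:
{"method": "carry_out", "body": {
  "plan": [
    [0,0,0,0,-0.001,-0.001,1],
    [0,0,0,0,0,0,1],
    [0,0,0,0,0,0,1],
    [0,0,0,0,0,0,1]
  ]
}}

```text
clock: 11.02
eef_pos: [0.4864, 0.2473, 0.1174]
tcp_rot: [2.489, 1.913, -0.006]
wrist_force: [-2.6, -4.9, 4.7]
finger_gap: 0.0001
gripper_force: 3.2
```

```bash
python3 look.py
```

```text
tail 53 s -0.04509797419439186 z 0.14985708494236843 tilt from centre 0.23937571007365788
ball px in dish 0  dish px visible 170
scene ball px 0 
11.125 [0.48633977 0.24730896 0.1173459 ] [-3.97048411 -5.56035341  4.06684448]
```

Call:
{"method": "carry_out", "body": {
  "plan": [
    [0,0,0,0,-0.001,-0.001,1],
    [0,0,0,0,0,0,1],
    [0,0,0,0,0,0,1],
    [0,0,0,0,0,0,1]
  ]
}}

```text
clock: 11.62
eef_pos: [0.4863, 0.2468, 0.1162]
tcp_rot: [2.49, 1.914, -0.005]
wrist_force: [-2.8, -4.9, 5.9]
finger_gap: -0.0
gripper_force: 3.4
```

```bash
python3 look.py l2.png
```

```text
tail 54 s -0.04397807184026927 z 0.14987250415042266 tilt from centre 0.25154109875950126
ball px in dish 0  dish px visible 161
scene ball px 0 
11.725 [0.4862489  0.24685391 0.1161753 ] [-4.17486919 -5.48540949  4.56481648]
```

View pics/l2.png

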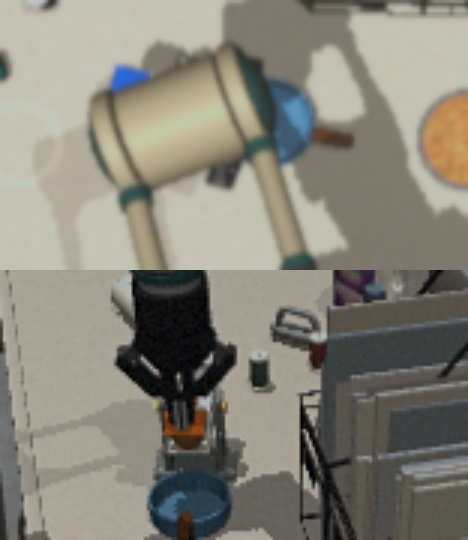

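Ball 1 is still in the mouth and the dish is empty. Continuing.

```bash
cat >> look.py <<'E'
b=(np.hypot(s2-.0745,t2)<.034)&(P2[...,2]>.018)&(P2[...,2]<.05); print('scene raised in dish',b.sum())
E
python3 look.py|tail -1
```

```text
scene raised in dish 21
```

Call:
{"method": "carry_out", "body": {
  "plan": [
    [0,0,0,0,-0.0005,-0.001,1],
    [0,0,0,0,0,0,1],
    [0,0,0,0,0,0,1],
    [0,0,0,0,0,0,1]
  ]
}}

```text
clock: 12.32
eef_pos: [0.4862, 0.2464, 0.115]
tcp_rot: [2.49, 1.914, -0.006]
wrist_force: [-3.4, -5.4, 4.6]
finger_gap: 0.0002
gripper_force: 3.1
```

```bash
python3 look.py
```

```text
tail 51 s -0.042774608498662325 z 0.1506109158079179 tilt from centre 0.27050922591024984
ball px in dish 0  dish px visible 155
scene ball px 0 
12.425 [0.48614764 0.24640853 0.1150386 ] [-3.74890465 -4.8264412   5.40327881]
scene raised in dish 22
```

Call:
{"method": "carry_out", "body": {
  "plan": [
    [0,0,0,0,-0.0005,-0.001,1],
    [0,0,0,0,0,0,1],
    [0,0,0,0,0,0,1],
    [0,0,0,0,0,0,1]
  ]
}}

```text
clock: 12.92
eef_pos: [0.486, 0.246, 0.114]
tcp_rot: [2.49, 1.914, -0.006]
wrist_force: [-3.0, -4.3, 4.0]
finger_gap: 0.0
gripper_force: 3.0
```

```bash
python3 look.py
```

```text
tail 51 s -0.04185377004586951 z 0.1513842432818505 tilt from centre 0.2866381705158235
ball px in dish 0  dish px visible 148
scene ball px 0 
13.025 [0.48605993 0.24600213 0.11396983] [-3.07330519 -4.68236541  4.27071765]
scene raised in dish 21
```

Call:
{"method": "carry_out", "body": {
  "plan": [
    [0,0,0,0,-0.0005,-0.001,1],
    [0,0,0,0,0,0,1],
    [0,0,0,0,0,0,1],
    [0,0,0,0,0,0,1]
  ]
}}

```text
clock: 13.52
eef_pos: [0.486, 0.2456, 0.1129]
tcp_rot: [2.491, 1.914, -0.006]
wrist_force: [-2.9, -4.8, 4.8]
finger_gap: -0.0001
gripper_force: 2.8
```

```bash
python3 look.py
```

```text
tail 50 s -0.04079057165634706 z 0.15267660196893312 tilt from centre 0.30812224782078546
ball px in dish 0  dish px visible 140
scene ball px 0 
13.625 [0.48594491 0.24564076 0.11292336] [-3.1957331  -3.98774053  4.01768518]
scene raised in dish 20
```

Call:
{"method": "carry_out", "body": {
  "plan": [
    [0,0,0,0,-0.0005,-0.001,1],
    [0,0,0,0,0,0,1],
    [0,0,0,0,0,0,1],
    [0,0,0,0,0,0,1]
  ]
}}

```text
clock: 14.12
eef_pos: [0.4859, 0.2453, 0.1119]
tcp_rot: [2.491, 1.914, -0.006]
wrist_force: [-3.0, -4.0, 4.6]
finger_gap: 0.0
gripper_force: 2.7
```

```bash
python3 look.py
```

```text
tail 51 s -0.040264895233811944 z 0.153855836627534 tilt from centre 0.32247974619367914
ball px in dish 70 [0.47695475 0.2106989  0.03690733] dish px visible 69
scene ball px 49 [0.47910213 0.2079313  0.03583024]
14.225 [0.48583781 0.24529854 0.11187578] [-3.27465207 -3.57515791  4.17410424]
scene raised in dish 32
```

The ball is in the dish. Lifting off and letting it settle.

Call:
{"method": "carry_out", "body": {
  "plan": [
    [0,0,0,0,0,0.003,1],
    [0,0,0,0,0,0.02,1],
    [0,0,0,0,0,0.04,1],
    [0,0,0,0,0,0.03,1],
    [0,0,0,0,0,0,1]
  ]
}}

```text
clock: 14.85
eef_pos: [0.4896, 0.2479, 0.2078]
tcp_rot: [2.49, 1.913, 0.012]
wrist_force: [0.3, 0.4, -0.7]
finger_gap: -0.0003
gripper_force: 0.0
```

```bash
python3 look.py l3.png
```

```text
ball px in dish 69 [0.47703372 0.21073101 0.03736555] dish px visible 192
scene ball px 49 [0.47905644 0.20702172 0.03578579]
14.95 [0.48735213 0.24693284 0.20466798] [ 0.00210767 -0.60029937 -0.05208709]
scene raised in dish 31
```

View pics/l3.png

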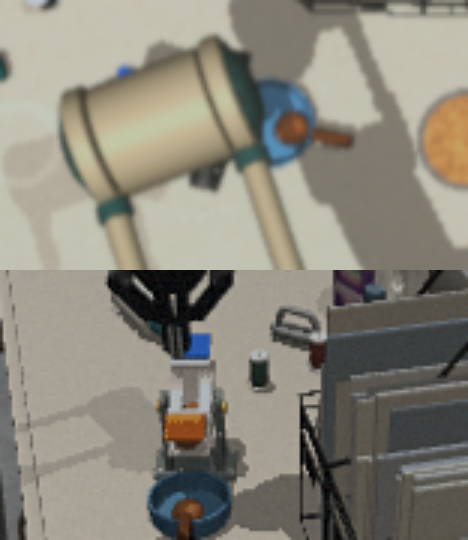

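Ball 1 rests in the dish near the grip, about 24 mm from its centre; the other balls are in the tube. Now the tail pad.

Call:
{"method": "carry_out", "body": {
  "plan": [
    [0,0,0,0.011,0.04,0,1],
    [0,0,0,0.011,0.04,0,1],
    [0,0,0,0.011,0.04,0,1],
    [0,0,0,0,0,0,1],
    [0,0,0,0,0,-0.02,1]
  ]
}}

```text
clock: 15.58
eef_pos: [0.5205, 0.3669, 0.1844]
tcp_rot: [2.49, 1.915, 0.001]
wrist_force: [-0.5, -0.7, -1.0]
finger_gap: 0.0002
gripper_force: 0.0
```

Call:
{"method": "carry_out", "body": {
  "plan": [
    [0,0,0,0,0,-0.012,1],
    [0,0,0,0,0,-0.008,1],
    [0,0,0,0,0,-0.004,1],
    [0,0,0,0,0,-0.004,1],
    [0,0,0,0,0,-0.004,1]
  ]
}}

```text
clock: 16.2
eef_pos: [0.5214, 0.369, 0.1552]
tcp_rot: [-2.49, -1.913, -0.01]
wrist_force: [-0.8, 5.0, 9.1]
finger_gap: 0.0
gripper_force: 5.0
```

Call:
{"method": "carry_out", "body": {
  "plan": [
    [0,0,0,0,0,-0.004,1],
    [0,0,0,0,0,-0.004,1],
    [0,0,0,0,0,-0.004,1],
    [0,0,0,0,0,-0.003,1],
    [0,0,0,0,0,0,1]
  ]
}}

```text
clock: 16.82
eef_pos: [0.523, 0.3698, 0.141]
tcp_rot: [-2.49, -1.914, -0.016]
wrist_force: [0.6, 2.8, 5.8]
finger_gap: 0.0002
gripper_force: 3.0
```

Call:
{"method": "carry_out", "body": {
  "plan": [
    [0,0,0,0,0,-0.002,1],
    [0,0,0,0,0,-0.001,1],
    [0,0,0,0,0,-0.001,1],
    [0,0,0,0,0,0,1]
  ]
}}

```text
clock: 17.32
eef_pos: [0.5231, 0.3701, 0.1372]
tcp_rot: [-2.49, -1.913, -0.017]
wrist_force: [2.0, 4.6, 6.8]
finger_gap: -0.0001
gripper_force: 3.4
```

Call:
{"method": "carry_out", "body": {
  "plan": [
    [0,0,0,0,0,-0.002,1],
    [0,0,0,0,0,-0.001,1],
    [0,0,0,0,0,0,1]
  ]
}}

```text
clock: 17.7
eef_pos: [0.5235, 0.3712, 0.135]
tcp_rot: [-2.489, -1.913, -0.021]
wrist_force: [1.5, 5.6, 8.2]
finger_gap: -0.0
gripper_force: 4.4
```

Call:
{"method": "carry_out", "body": {
  "plan": [
    [0,0,0,0,0,-0.001,1],
    [0,0,0,0,0,-0.001,1],
    [0,0,0,0,0,0,1]
  ]
}}

```text
clock: 18.08
eef_pos: [0.5236, 0.3713, 0.1349]
tcp_rot: [-2.489, -1.913, -0.023]
wrist_force: [-2.2, 5.4, 16.3]
finger_gap: -0.0003
gripper_force: 8.4
```

Force doubled with no further motion at z 0.135: the tube is against its stop. Lifting and heading back over the grip.

Call:
{"method": "carry_out", "body": {
  "plan": [
    [0,0,0,0,0,0.005,1],
    [0,0,0,0,0,0.03,1],
    [0,0,0,0,0,0.035,1],
    [0,0,0,-0.014,-0.05,0,1],
    [0,0,0,-0.014,-0.05,0,1]
  ]
}}

```text
clock: 18.7
eef_pos: [0.4921, 0.2657, 0.1992]
tcp_rot: [2.489, 1.916, 0.001]
wrist_force: [0.3, -1.0, -1.1]
finger_gap: 0.0001
gripper_force: 0.0
```

Call:
{"method": "carry_out", "body": {
  "plan": [
    [0,0,0,-0.014,-0.05,0,1],
    [0,0,0,-0.013,-0.054,0,0.2],
    [0,0,0,0,-0.05,0,0.2],
    [0,0,0,0,-0.05,0,0.0],
    [0,0,0,0,0,0,0.0]
  ]
}}

```text
clock: 19.32
eef_pos: [0.465, 0.0597, 0.199]
tcp_rot: [2.495, 1.908, -0.001]
wrist_force: [-0.6, 0.6, 0.4]
finger_gap: 0.0425
gripper_force: 0.0
```

```bash
python3 look.py l4.png; python3 dish.py
python3 - <<'E'
from h import *
from scipy.optimize import least_squares
im,d,p=snap('top'); P=pts(d,p); H,S,V=cv2.split(cv2.cvtColor(im,cv2.COLOR_RGB2HSV))
r=np.linalg.norm(P[...,:2]-np.array([.4835,.232]),axis=-1)
w=P[(P[...,2]>.024)&(P[...,2]<.036)&(r<.053)&(r>.035)&(S>60)&(H>80)]
s=least_squares(lambda c:np.hypot(*(w[:,:2]-c).T)-.045,[.4835,.232],loss='soft_l1',f_scale=.003); print(len(w),s.x,np.abs(s.fun).mean())
E
```

```text
tail 157 s -0.05486227011678097 z 0.1343753716071229 tilt from centre -0.005615206078125601
ball px in dish 74 [0.47697954 0.2132934  0.03628627] dish px visible 392
scene ball px 49 [0.47784792 0.20769034 0.03622496]
19.425 [0.46511807 0.06258241 0.19898787] [-0.60788757 -0.08643584 -0.20391846]
scene raised in dish 34
floor 270 [0.48411643 0.23507222 0.00486238] ((482.70440673828125, 229.5272216796875), (55.53544235229492, 78.69837951660156), 67.92233276367188)
wall 201 ((483.10052490234375, 231.37464904785156), 48.125728607177734)
grip 31 [0.46798916 0.1713789  0.04496729] ((468.82672119140625, 171.07452392578125), (18.980220794677734, 15.328693389892578), 87.13349151611328)
62 [0.48428271 0.23356723] 0.0012688610671478296
```

View pics/l4.png

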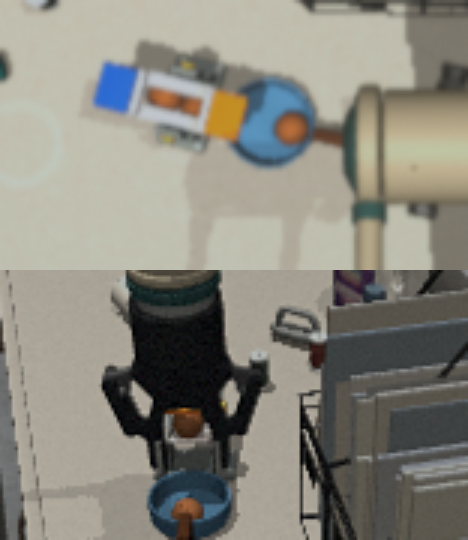

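Tube level (−0.006 rad by the tail pad), two balls in it, ball 1 in the unmoved dish. Regrasping.

Call:
{"method": "carry_out", "body": {
  "plan": [
    [0,0,0,0,0.052,0,0],
    [0,0,0,0,0.05,-0.02,0],
    [0,0,0,0,0,-0.05,0],
    [0,0,0,0,0,-0.05,0],
    [0,0,0,0,0,0,0]
  ]
}}

```text
clock: 20.15
eef_pos: [0.4616, 0.1656, 0.076]
tcp_rot: [-2.485, -1.915, 0.013]
wrist_force: [0.5, -1.1, 0.5]
finger_gap: 0.0425
gripper_force: 0.0
```

Call:
{"method": "carry_out", "body": {
  "plan": [
    [0,0,0,0.002,-0.001,0,0],
    [0,0,0,0,0,-0.03,0],
    [0,0,0,0,0,-0.025,0],
    [0,0,0,0,0,0,0],
    [0,0,0,0,0,0,0]
  ]
}}

```text
clock: 20.78
eef_pos: [0.4692, 0.1641, 0.026]
tcp_rot: [2.489, 1.914, 0.006]
wrist_force: [0.6, 0.4, 0.2]
finger_gap: 0.0428
gripper_force: 0.0
```

Call:
{"method": "carry_out", "body": {
  "plan": [
    [0,0,0,0,0,0,1],
    [0,0,0,0,0,0,1],
    [0,0,0,0,0,0,1],
    [0,0,0,0,0,0,1],
    [0,0,0,0,0,0,1]
  ]
}}

```text
clock: 21.4
eef_pos: [0.468, 0.164, 0.0253]
tcp_rot: [2.49, 1.914, 0.003]
wrist_force: [-0.1, -0.5, 5.7]
finger_gap: 0.013
gripper_force: 39.3
```

```bash
python3 look.py; python3 -c "
from h import *
print(status.get_obs()['finger_gap'])"
```

```text
tail 156 s -0.05496652552553916 z 0.1341152371700682 tilt from centre -0.009415129131464473
ball px in dish 0  dish px visible 95
scene ball px 16 [0.47538734 0.20870479 0.03894029]
21.5 [0.46799781 0.16395365 0.0253397 ] [-2.15309265 -0.21583238  6.92632181]
scene raised in dish 6
0.013195462301685855
```

Grasped. Low, gentle carry to the coaster: shift (−0.0267, −0.2068).

Call:
{"method": "carry_out", "body": {
  "plan": [
    [0,0,0,0,0,0.004,1],
    [0,0,0,-0.001,-0.006,0.003,1],
    [0,0,0,-0.0015,-0.012,0,1],
    [0,0,0,-0.0023,-0.018,0,1],
    [0,0,0,-0.0023,-0.018,0,1]
  ]
}}

```text
clock: 22.12
eef_pos: [0.4596, 0.1082, 0.0308]
tcp_rot: [-2.491, -1.914, 0.001]
wrist_force: [0.1, -0.4, -1.7]
finger_gap: 0.0131
gripper_force: 38.8
```

Call:
{"method": "carry_out", "body": {
  "plan": [
    [0,0,0,-0.0023,-0.018,0,1],
    [0,0,0,-0.0023,-0.018,0,1],
    [0,0,0,-0.0023,-0.018,0,1],
    [0,0,0,-0.0023,-0.018,0,1],
    [0,0,0,-0.0023,-0.018,0,1]
  ]
}}

```text
clock: 22.75
eef_pos: [0.4481, 0.0181, 0.0309]
tcp_rot: [2.491, 1.914, -0.0]
wrist_force: [-0.4, -0.6, -1.9]
finger_gap: 0.0129
gripper_force: 38.8
```

Call:
{"method": "carry_out", "body": {
  "plan": [
    [0,0,0,-0.0023,-0.018,0,1],
    [0,0,0,-0.0023,-0.018,0,1],
    [0,0,0,-0.002,-0.014,0,1],
    [0,0,0,-0.001,-0.009,0,1],
    [0,0,0,-0.0005,-0.004,0,1]
  ]
}}

```text
clock: 23.38
eef_pos: [0.4405, -0.0438, 0.031]
tcp_rot: [2.492, 1.914, 0.0]
wrist_force: [0.4, -0.1, -2.6]
finger_gap: 0.0134
gripper_force: 38.8
```

Run:
```python
from h import *
from scipy.optimize import least_squares
o=status.get_obs(); print(o['eef_pos'],o['finger_gap'],o['wrist_force'])
im,d,p=snap('top'); im2,d2,p2=snap('scene')
for I,D,p in((im,d,p),(im2,d2,p2)):
    P=pts(D,p); H,S,V=cv2.split(cv2.cvtColor(I,cv2.COLOR_RGB2HSV))
    r=np.linalg.norm(P[...,:2]-np.array([.4595,.0268]),axis=-1)
    w=P[(P[...,2]>.026)&(P[...,2]<.045)&(r<.06)&(r>.03)&(S>60)&(H>80)&(H<130)]
    s=least_squares(lambda c:np.hypot(*(w[:,:2]-c).T)-.045,[.46,.027],loss='soft_l1',f_scale=.003); print(len(w),s.x,np.abs(s.fun).mean())
save('l5.png',np.vstack([cv2.resize(im[170:260,190:346],None,fx=3,fy=3),cv2.resize(im2[180:290,160:316],None,fx=3,fy=3)]))
```

```text
[ 0.44047516 -0.04383185  0.03099487] 0.013369266130124225 [ 0.37430425 -0.09879222 -2.55565778]
80 [0.4574866  0.02431024] 0.0013100563545642649
3 [0.45988694 0.02423301] 0.0007788010767575473
```

View pics/l5.png

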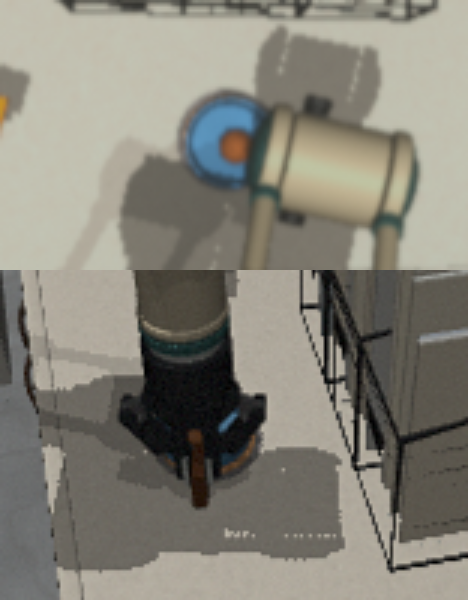

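Dish over the coaster, about 3 mm off centre, ball inside. Lowering and releasing.

Call:
{"method": "carry_out", "body": {
  "plan": [
    [0,0,0,0.0015,0.002,-0.002,1],
    [0,0,0,0,0,-0.002,1],
    [0,0,0,0,0,-0.002,1],
    [0,0,0,0,0,0,1],
    [0,0,0,0,0,0,0]
  ]
}}

```text
clock: 24.1
eef_pos: [0.4424, -0.0412, 0.0251]
tcp_rot: [2.49, 1.915, 0.001]
wrist_force: [-0.5, -0.4, 0.8]
finger_gap: 0.0302
gripper_force: 0.0
```

Call:
{"method": "carry_out", "body": {
  "plan": [
    [0,0,0,0,0,0,0],
    [0,0,0,0,0,0,0],
    [0,0,0,0,0,0.03,0],
    [0,0,0,0,0,0.05,0],
    [0,0,0,0,0,0.05,0]
  ]
}}

```text
clock: 24.72
eef_pos: [0.4417, -0.0412, 0.1561]
tcp_rot: [-2.49, -1.914, 0.001]
wrist_force: [0.4, 0.1, -0.5]
finger_gap: 0.0427
gripper_force: 0.0
```

Call:
{"method": "carry_out", "body": {
  "plan": [
    [0,0,0,0,-0.05,0,0],
    [0,0,0,0,-0.06,0,0],
    [0,0,0,0,-0.04,0,0],
    [0,0,0,0,0,0,0]
  ]
}}

```text
clock: 25.22
eef_pos: [0.4423, -0.194, 0.1549]
tcp_rot: [2.493, 1.909, -0.0]
wrist_force: [-0.5, 0.8, -0.2]
finger_gap: 0.0431
gripper_force: 0.0
```

Run:
```python
from h import *
from scipy.optimize import least_squares
o=status.get_obs(); print(o['clock'],o['eef_pos'],o['finger_gap'],o['wrist_force'])
im,d,p=snap('top'); P=pts(d,p); H,S,V=cv2.split(cv2.cvtColor(im,cv2.COLOR_RGB2HSV))
r=np.linalg.norm(P[...,:2]-np.array([.4595,.0268]),axis=-1)
w=P[(P[...,2]>.022)&(P[...,2]<.04)&(r<.06)&(r>.03)&(S>60)&(H>80)&(H<130)]
s=least_squares(lambda c:np.hypot(*(w[:,:2]-c).T)-.045,[.46,.027],loss='soft_l1',f_scale=.003); print(len(w),s.x,np.abs(s.fun).mean(),'wall z',np.percentile(w[:,2],90))
fl=(r<.04)&(H>95)&(H<125)&(S>120); A=np.c_[P[fl][:,:2],np.ones(fl.sum())]; print('floor plane',np.linalg.lstsq(A,P[fl][:,2],rcond=None)[0],P[fl][:,2].mean())
b=(r<.047)&(H<22)&(S>70)&(P[...,2]>.012); print('ball',b.sum(),P[b].mean(0))
m=(S>120)&(H>95)&(H<125)&(P[...,2]>.1)&(P[...,1]>.3)&(P[...,1]<.42); print('tail',P[m].mean(0))
save('l6.png',cv2.resize(im[130:250,100:400],None,fx=2.5,fy=2.5))
```

```text
25.225 [ 0.44233964 -0.19401498  0.15489545] 0.04307237145002726 [-0.48703798  0.790796   -0.21559712]
132 [0.45948599 0.02844866] 0.001341788632621203 wall z 0.03413282504198887
floor plane [0.00233909 0.00254836 0.00358756] 0.004752359163491634
ball 91 [0.45841375 0.02601364 0.23903094]
tail [0.52112443 0.36934641 0.13438684]
```

View pics/l6.png

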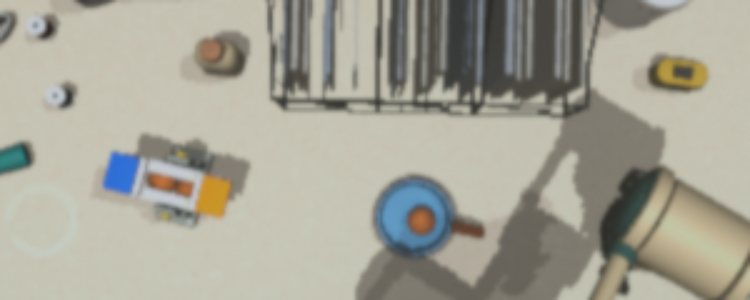

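The last picture shows the dish centred on the coaster (within 2 mm) with its ball, the tube level with two balls in it, and the bystanders where they stood. Handing in.

```bash
python3 -c "
from h import *
print(order.close_job())"
```

```text
the job is handed in; nothing more can be done
None
```

I handed the job in at about 25 s; the hand-in gave no verdict, but the last picture shows the dish with its one ball within 2 mm of the coaster's centre, the tube level with the other two balls in it, and the bystanders in place.

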